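Twist the top sample pot off the nested pile and weigh it

ROBOT

A 6-joint arm with a two-finger parallel gripper is mounted at the origin on a cart in front of the work surface, level with it; the furniture and walls round the work are solid. World frame = base frame: x ahead of the robot, y to its left, z up, the work surface at z = 0. Lengths are in m, angles in rad, forces in N, time in s.
With the tool pointing down it reaches from about 0.275 to 0.825 m from the base axis. Payload 4.9 kg.
Tool frame: the origin (TCP) lies between the finger pads, 19 mm behind the fingertips; this is the grasp point; z points along the fingers, y is the line along which they close (so a half turn about z gives the same grasp; the last joint's range is limited). The gripper opens to 85 mm and grips with 20 to 120 N. Pads are 22 mm wide; open, the fingers measure 114 mm over their backs; the gripper's body (76 mm by 85 mm) begins 54 mm behind the grasp point. The pads swing forward as they close: fully open they stand 13 mm farther back than shut.
Start: joints at [1.03, 0.326, -0.193, 1.052, 0, 1.437], TCP at [0.218, 0.505, 0.25] pointing down, gripper open.
Joint ranges: [-2.65, 2.65], [-0.97, 1.79], [-1.3, 1.35], [-1.93, 2.1], [-1.47, 1.37], [-3.14, 3.14]. Speed limits (rad/s): [2.57, 2.57, 3.14, 3.14, 3.14, 3.14].

INTERFACE

Orientations are given as a unit quaternion [w, x, y, z].
In Python, from cell import bot gives the robot as it stands. Calls block until the motion is done:
- bot.move_pose(position, orientation): joint-space move of the TCP to a pose.
- bot.move_linear(position, speed=0.15, rotation=None, until_force=None): straight line of the TCP; rotation=None keeps the orientation; speed is the mean speed in m/s. With until_force (N) it stops when the force on the tool has changed by that much, and returns True; else False.
- bot.goto_joints(angles): joint-space move.
- bot.set_gripper(opening, grasp_force=None): opening from 0.0 (shut) to 1.0 (fully open); grasp_force is the grip in N (None keeps the last); returns when the fingers have stopped.
- bot.wait(seconds).
- bot.solve_ik(position, orientation): joint angles nearest the present ones, or None.
- bot.camera(name): name is "side" or "top"; returns the picture (384x512x3 uint8, red, green, blue); there is no depth.
- bot.calibration(name): a dict with "mtx" (3x3 intrinsics, pixels), "k1" (the pictures are not rectified: a ray, as slopes to the right and down, at radius r is drawn at 1 + k1 r^2 times it, then the intrinsics apply), "extrinsics" (4x4, takes a point from world to camera coordinates). Camera axes: x right, y down, z forward; pixel columns grow to the right and rows downward; lengths in m; the calibration is good to about 2 mm. A picture is of the moment at which its call begins. calibration takes no time and is no camera call.
A pose or a line that the arm cannot do raises bot.PlanningError and nothing moves.
- bot.close_job(): hands the job in; it is judged then, once.
Trained networks look in the newest picture that a camera, given by its name, has taken for a name from the list of things; names that differ only in an ending like _2 or _b are one class to them, and where a whole thing is asked for, a point or a joint stands for the part that bears it (a point fixed in the world has none). Each returns a list of dicts, best first, with "confidence" (0 to 1); they miss things now and then, are a little off and sometimes report something else, mostly with a low value. They report only what shows in the picture. A call takes as long as a camera call. They do not tell look-alikes from the thing itself.
- bot.search_frame(camera, thing): "bbox" ([left, top, width, height] in pixels, round what is visible of it).
Readings, each from a call of its own:
- bot.read_clock(): time.
- bot.read_joint_positions(): joint angles.
- bot.read_joint_vel(): joint speeds.
- bot.read_joint_efforts(): joint torques, N m.
- bot.read_position(): TCP position.
- bot.read_tool_rot(): TCP orientation.
- bot.read_ft_force(): force on the tool from outside, world axes, zero at the start.
- bot.read_moment(): the same for the moment, N m.
- bot.read_gripper_width(): opening from 0.0 (shut) to 1.0 (fully open).
- bot.read_finger_force(): force on a finger pad.
Only numpy, scipy, OpenCV 4.12 (cv2) and the standard library are available. Lean on these libraries where they do the work, as an engineer would, in place of code of your own. Each camera call takes 0.05 s, during which the arm holds its last target. There are 200 camera calls.

TASK

Take the top pot off the pile of twist-lock sample pots: grip only the top pot, turn it anticlockwise (seen from above), feeling for where its hidden lugs come free, and lift it away without pulling the pot below out of its socket. Stand the top pot upright in the middle of the balance's round pan, gently, since the balance is delicate, let go of it, and leave the lower pot seated in the pile and the things round about where they are.

Things in the scene. Friction and masses are not known exactly. Their poses are not given: they have to be found in the camera images.
- top_pot: Top pot of the pile, the one to move: grey plastic cylinder, 60 mm in diameter, 60 mm high, 0.17 to 0.35 kg. Origin at the centre of the underside of its foot, z up. Body (60 mm across) from z = 14 to 60 mm, resting on the lower pot's rim; below it a foot 42 mm across, nested in the lower pot. In the pile its origin is 46 mm above the lower pot's.
- top_pot_grip (a point): On the top pot's axis, 41 mm above its origin: a good height for the TCP. Any yaw will do, the body is round. Keep the fingertips more than 16 mm above the pot's origin: below 14 mm they would take the lower pot too.
- top_pot_lugs (a point): On the top pot's axis, 4.5 mm above its origin, hidden in the pile: two lugs stick out of the foot along its own +x and -x, to 25.5 mm from the axis, 9 mm wide and 5 mm high. Caught under the bayonet ring they let the top pot rise 1.5 mm alone, then it carries the lower pot up with it. Turning is easy and there is no stop.
- lower_pot: Second pot, looks like the top one (60 mm across, 60 mm high, 0.4 to 0.65 kg); stays in the pile. Origin at the centre of the underside of its foot, z up. Its square foot, 14 mm deep, sits in the stand by its weight only: it cannot turn, but can be lifted out. Raised 4 to 5 mm by the lugs it stays keyed, and it drops back off the gripper when the lugs come free. Over 10 mm spoils it.
- lower_pot_socket (a point): Centre of the lower pot's rim, 60 mm above its origin: mouth of its 16 mm deep socket. In it, unseen, a bayonet ring with two gaps half a turn apart catches the lugs. Turning the top pot anticlockwise seen from above, the lugs come free somewhere between about 10 and 75 degrees (differs each time), stay free for about 18 degrees more, and are then caught again.
- pot_stand: Fixed stand: dark steel round foot 124 mm across and 10 mm thick with the bottom pot (60 mm in diameter, top rim 68 mm above the desk) fixed on it. Origin at the centre of its underside on the desk, z up. The seated lower pot has its origin 54 mm above this one.
- balance: Fixed portable balance, off-white flat box 170 (x) by 150 (y) mm, 29 mm high, display and two keys on its -x edge, round steel pan 110 mm across on top. Origin at the centre of its underside on the desk.
- pan_centre (a point): Centre of the top face of the balance's pan, 40 mm above the desk, 20 mm to +x of the balance's origin in its frame. The pan is sprung: it sinks 0.4 mm per newton, at most 6 mm. More than 25 N on the balance spoils it.
- beaker: Bystander: small glass beaker, 53 mm across, 61 mm high; origin at the centre of its underside.
- tape_roll: Bystander: roll of brown tape lying flat, 92 mm across, 48 mm high; origin at the centre of its underside.
- timer: Bystander: off-white laboratory timer, 60 x 66 x 19 mm; origin at the centre of its underside.
- petri: Bystander: petri dish, 60 mm across, 15 mm high; origin at the centre of its underside.
Not all that is in view belongs to the job. Leave any red look-alike of the top_pot alone.

How it is judged:
By the outcome, as a careful person would: the job done as asked, in the order asked, and still so for the second after the job is handed in, with the robot touching nothing.
It also fails if it takes over 48 s, if anything falls off the work surface, if the arm or the gripper's body presses on something with over 40 N, if the wrist force passes 120 N, or if a joint passes its speed limit or range.

## Working session

There is one attempt and no reset: what is moved stays moved. The work goes in short steps, each a Python script; the robot and the scene stay as the last script left them, time stands still between calls to the robot, and variables do not carry over. Pictures are saved under pics/ and viewed, at most 10 in all, crops included, and the job is handed in when it is done.

```bash
mkdir -p pics; ls
python3 - <<'E'
from cell import bot
import cv2
for n in("side","top"):
    im=bot.camera(n); cv2.imwrite(f"pics/{n}0.png",im[:,:,::-1])
    c=bot.calibration(n); print(n,c["mtx"].round(1).tolist(),c["k1"],c["extrinsics"].round(3).tolist())
    for t in("top_pot","lower_pot","pot_stand","balance","pan_centre","beaker","tape_roll","timer","petri"):
        print(t,[([round(v) for v in d["bbox"]],round(d["confidence"],2)) for d in bot.search_frame(n,t)][:3])
print(bot.read_clock(),bot.read_tool_rot())
E
```

```text
pics
side [[380.8, 0.0, 262.4], [0.0, 380.8, 192.0], [0.0, 0.0, 1.0]] -0.02798091281943972 [[-0.999, 0.041, -0.003, 0.51], [0.027, 0.607, -0.794, 0.021], [-0.031, -0.794, -0.608, 1.379], [0.0, 0.0, 0.0, 1.0]]
top_pot [([267, 184, 22, 25], 0.91), ([274, 147, 15, 16], 0.49)]
lower_pot []
pot_stand [([261, 218, 33, 28], 0.62), ([259, 166, 33, 18], 0.4)]
balance [([256, 163, 49, 32], 0.85)]
pan_centre [([262, 168, 26, 16], 0.58)]
beaker [([208, 218, 18, 26], 0.86), ([268, 188, 23, 23], 0.37)]
tape_roll [([209, 255, 36, 33], 0.87)]
timer [([285, 310, 27, 20], 0.74), ([265, 187, 23, 21], 0.22)]
petri []
top [[470.3, 0.0, 263.0], [0.0, 470.3, 190.8], [0.0, 0.0, 1.0]] -0.08668361306443928 [[-0.006, -1.0, -0.018, 0.083], [-0.998, 0.007, -0.06, 0.527], [0.06, 0.018, -0.998, 1.981], [0.0, 0.0, 0.0, 1.0]]
top_pot [([346, 207, 15, 18], 0.71), ([236, 195, 17, 20], 0.52)]
lower_pot []
pot_stand [([231, 193, 28, 23], 0.83)]
balance [([291, 190, 44, 45], 0.71)]
pan_centre [([300, 196, 23, 21], 0.75)]
beaker [([233, 156, 13, 11], 0.41)]
tape_roll [([192, 154, 24, 26], 0.64)]
timer [([162, 204, 14, 12], 0.51)]
petri [([364, 206, 13, 21], 0.73)]
1.0 [-6.56384532e-06  2.02002791e-01  9.79384946e-01 -4.47823191e-06]
```

Run:
```python
import cv2
a=cv2.imread("pics/side0.png")[130:280,190:350]; b=cv2.imread("pics/top0.png")[140:250,180:400]
cv2.imwrite("pics/s1.png",cv2.resize(a,None,fx=4,fy=4,interpolation=cv2.INTER_CUBIC)[:600])
cv2.imwrite("pics/t1.png",cv2.resize(b,None,fx=3.6,fy=3.6,interpolation=cv2.INTER_CUBIC))
```

```text
(no output)
```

View pics/s1.png

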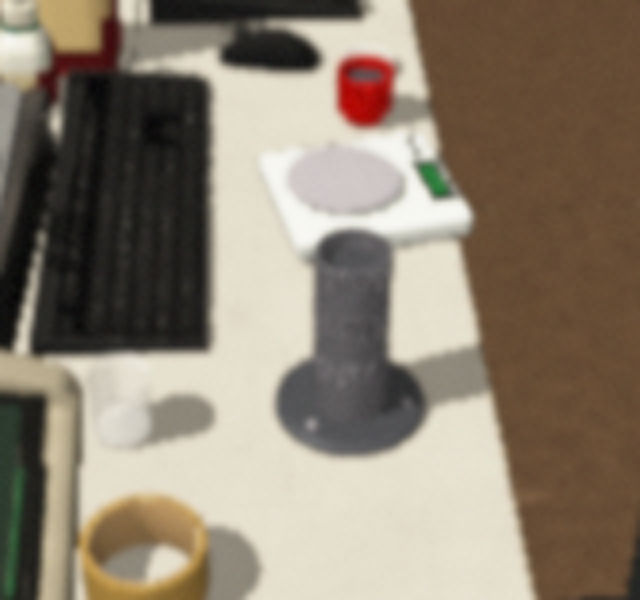

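View pics/t1.png

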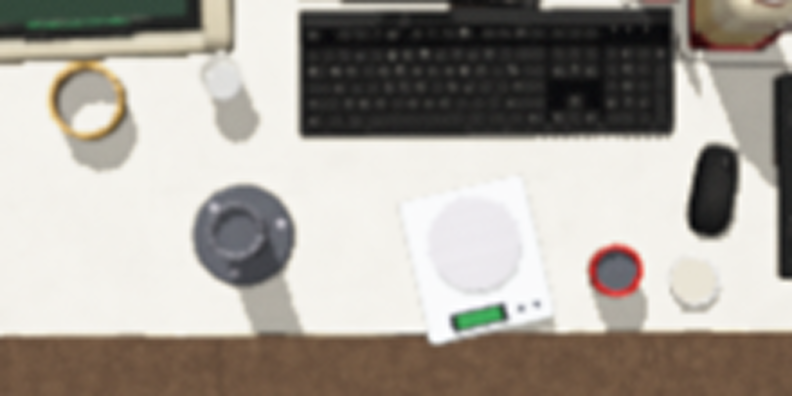

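The pile stands left of centre: its rim is at about (278,192) in the side picture and (246,204) in the top one. The pan is at about (276,175) and (312,208), and the red look-alike is behind the balance. Next I'll refine these by segmentation.

```bash
cat > h.py <<'E'
import numpy as np, cv2
from cell import bot
def backproj(n,uv,z):
    c=bot.calibration(n); p=(np.array(uv,float)-c["mtx"][:2,2])/c["mtx"][[0,1],[0,1]]
    q=p.copy()
    for _ in range(10): q=p/(1+c["k1"]*(q@q))
    E=c["extrinsics"]; R,t=E[:3,:3],E[:3,3]; o=-R.T@t; d=R.T@np.r_[q,1]
    return o+d*(z-o[2])/d[2]
def proj(n,P):
    c=bot.calibration(n); E=c["extrinsics"]; X=np.atleast_2d(P)@E[:3,:3].T+E[:3,3]; q=X[:,:2]/X[:,2:]
    q=q*(1+c["k1"]*(q**2).sum(1,keepdims=True)); return q*c["mtx"][[0,1],[0,1]]+c["mtx"][:2,2]
def circ(x,y,z,r):
    a=np.linspace(0,2*np.pi,90,endpoint=False); return np.c_[x+r*np.cos(a),y+r*np.sin(a),0*a+z]
E
python3 - <<'E'
from h import *
from scipy.optimize import minimize
G={n:cv2.GaussianBlur(cv2.resize(cv2.imread(f"pics/{n}0.png").astype(np.float32),None,fx=1,fy=1),(0,0),.5) for n in("side","top")}
for nm,n,uv,z in(("rim","top",(245.8,204.4),.16),("rim","side",(278.5,192),.16),("foot","top",(247.6,205.3),.01),("foot","side",(277.7,230.9),.01),("pan","top",(311.9,207.8),.04),("pan","side",(276.5,175),.04)):
    print(nm,n,backproj(n,uv,z).round(4))
from scipy.ndimage import map_coordinates
def samp(n,P,ch):
    uv=proj(n,P); return map_coordinates(G[n][:,:,ch],[uv[:,1],uv[:,0]],order=1)
def score(n,x,y,z,r,sgn,ch=1):  # edge contrast across the circle
    return sgn*(samp(n,circ(x,y,z,r+.004),ch)-samp(n,circ(x,y,z,r-.004),ch))
def fit(n,x0,z,r,sgn,half=None):
    f=lambda p:-np.mean(np.clip(score(n,p[0],p[1],z,r,sgn),-20,60))
    best=min(((f((x0[0]+i*.001,x0[1]+j*.001)),i,j) for i in range(-12,13) for j in range(-12,13)))
    return x0+np.array(best[1:])*.001,best[0]
for n,uv in(("top",(247.6,205.3)),("side",(277.7,230.9))): print("foot fit",n,fit(n,backproj(n,uv,.01)[:2],.01,.062,1))
for n,uv in(("top",(311.9,207.8)),("side",(276.5,175))): print("pan fit",n,fit(n,backproj(n,uv,.04)[:2],.04,.055,1))
E
```

```text
rim top [0.4658 0.1447 0.16  ]
rim side [0.4676 0.1538 0.16  ]
foot top [0.4666 0.1453 0.01  ]
foot side [0.4675 0.1643 0.01  ]
pan top [ 0.4533 -0.1254  0.04  ]
pan side [ 0.4528 -0.1073  0.04  ]
foot fit top (array([0.46759916, 0.14631576]), np.float32(-60.0))
foot fit side (array([0.4704797 , 0.15930105]), np.float32(-50.756794))Traceback (most recent call last):
  File "<stdin>", line 16, in <module>
  File "<stdin>", line 13, in fit
  File "<stdin>", line 13, in <genexpr>
  File "<stdin>", line 12, in <lambda>
  File "<stdin>", line 10, in score
  File "<stdin>", line 8, in samp
  File "h.py", line 10, in proj
    c=bot.calibration(n); E=c["extrinsics"]; X=np.atleast_2d(P)@E[:3,:3].T+E[:3,3]; q=X[:,:2]/X[:,2:]
ValueError: time passes only in moves, steps and waits
```

```bash
sed -i 's/^def backproj/_C={}\ndef cal(n):\n    if n not in _C: _C[n]=bot.calibration(n)\n    return _C[n]\ndef backproj/; s/c=bot.calibration(n)/c=cal(n)/' h.py
cat >> h.py <<'E'
from scipy.ndimage import map_coordinates
def fit(n,img,x0,z,r,sgn,d=.004):
    g=img[:,:,1].astype(np.float32); x0=np.array(x0)[:2]
    def s(x,y,rr):
        uv=proj(n,circ(x,y,z,rr)); return map_coordinates(g,[uv[:,1],uv[:,0]],order=1)
    f=lambda x,y:np.mean(np.clip(sgn*(s(x,y,r+d)-s(x,y,r-d)),-20,60))
    L=[(f(x0[0]+i*.001,x0[1]+j*.001),i,j) for i in range(-14,15) for j in range(-14,15)]
    m=max(L)[0]; w=np.array([l for l in L if l[0]>=.985*m])
    return (x0+w[:,1:].mean(0)*.001).round(4),round(float(m),1)
E
python3 - <<'E'
from h import *
for n,fu,pu in(("top",(247.6,205.3),(311.9,207.8)),("side",(277.7,230.9),(276.5,175))):
    im=cv2.imread(f"pics/{n}0.png"); E=cal(n)["extrinsics"]; print(n,"cam at",(-E[:3,:3].T@E[:3,3]).round(3))
    print("foot",fit(n,im,backproj(n,fu,.01),.01,.062,1),"pan",fit(n,im,backproj(n,pu,.04),.04,.055,1))
    tcp=np.array([.218,.505,.25]); print("tcp",proj(n,tcp).round(1))
    # overlay of model
    big=cv2.resize(im,None,fx=4,fy=4,interpolation=cv2.INTER_CUBIC)
    for c in(circ(.4676,.1463,.01,.062),circ(.4676,.1463,.16,.03),circ(.4533,-.1254,.04,.055)):
        cv2.polylines(big,[(proj(n,c)*4+1.5).round().astype(int)],True,(0,0,255),1)
    cv2.circle(big,tuple((proj(n,tcp)[0]*4).astype(int)),5,(0,255,0),1)
    cy,cx=(130,120) if n=="top" else (150,210)
    cv2.imwrite(f"pics/o_{n}.png",big[cy*4:cy*4+600,cx*4:cx*4+800])
E
```

```text
top cam at [0.408 0.043 2.01 ]
foot (array([0.4683, 0.1471]), 60.0) pan (array([ 0.4518, -0.1249]), 14.6)
tcp [[149.1 270.2]]
side cam at [0.552 1.06  0.856]
foot (array([0.4701, 0.1599]), 51.0) pan (array([ 0.4534, -0.1075]), 29.1)
tcp [[406.7 254.4]]
```

View pics/o_side.png

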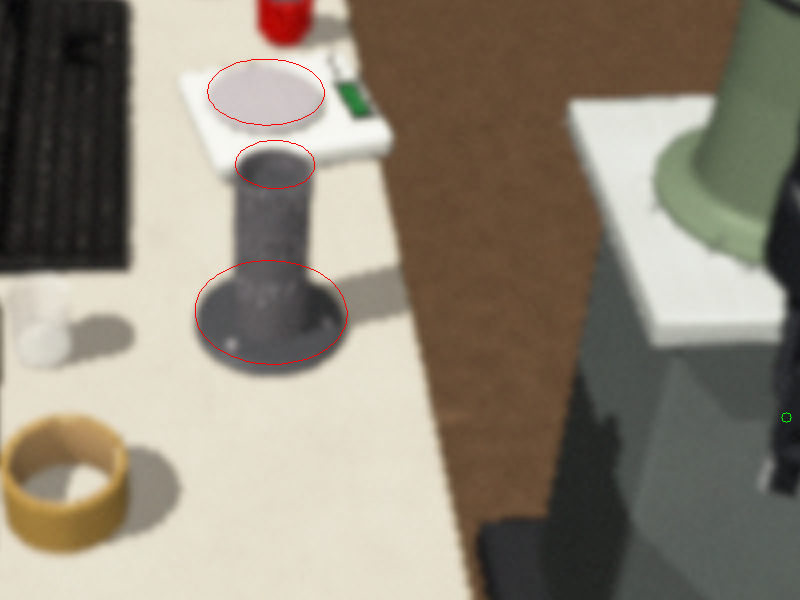

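View pics/o_top.png

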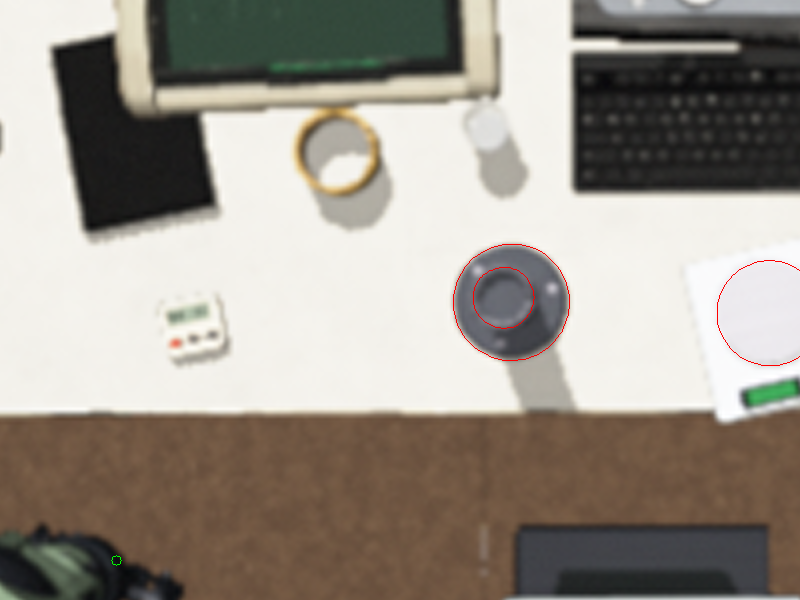

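The top camera fits well. The side model sits about 2 px high, so I'll calibrate both cameras against the shut gripper hovering over the pile.

```bash
cat >> h.py <<'E'
def Q(deg):
    a=np.radians(deg)/2; return np.array([0,np.cos(a),np.sin(a),0])
def snap(n,name):
    im=bot.camera(n)[:,:,::-1].copy(); cv2.imwrite(f"pics/{name}.png",im); return im
E
python3 - <<'E'
from h import *
bot.move_pose([.468,.150,.30],Q(90)); bot.set_gripper(0)
print(bot.read_clock(),bot.read_position(),bot.read_joint_positions().round(2))
for z in(.141,.27):
  for d in range(-180,181,30):
    j=bot.solve_ik(np.array([.468,.150,z]),Q(d)); print(z,d,None if j is None else np.round(j,2)[[0,4,5]])
s=snap("side","s2");t=snap("top","t2")
tip=np.array([.468,.150,.281]); a=proj("side",tip)[0]; b=proj("top",tip)[0]; print(a,b)
def crop(im,c):
    x,y=int(c[0])-33,int(c[1])-50; o=cv2.resize(im[y:y+100,x:x+66],None,fx=6,fy=6,interpolation=cv2.INTER_CUBIC)
    cv2.circle(o,(int((c[0]-x+.5)*6),int((c[1]-y+.5)*6)),4,(0,0,255),1); print(x,y); return o
cv2.imwrite("pics/st2.png",np.hstack([crop(s,a),crop(t,b)]))
E
```

```text
3.375 [0.46800367 0.14997755 0.30000535] [ 0.16  0.19 -0.25  1.13  0.    1.73]
0.141 -180 [0.16 0.   0.16]
0.141 -150 [ 0.16  0.   -0.36]
0.141 -120 [ 0.16  0.   -0.89]
0.141 -90 [ 0.16  0.   -1.41]
0.141 -60 [ 0.16  0.   -1.93]
0.141 -30 [ 0.16  0.   -2.46]
0.141 0 [ 0.16  0.   -2.98]
0.141 30 [0.16 0.   2.78]
0.141 60 [0.16 0.   2.25]
0.141 90 [0.16 0.   1.73]
0.141 120 [0.16 0.   1.21]
0.141 150 [0.16 0.   0.68]
0.141 180 [0.16 0.   0.16]
0.27 -180 [0.16 0.   0.16]
0.27 -150 [ 0.16  0.   -0.36]
0.27 -120 [ 0.16  0.   -0.89]
0.27 -90 [ 0.16  0.   -1.41]
0.27 -60 [ 0.16  0.   -1.93]
0.27 -30 [ 0.16  0.   -2.46]
0.27 0 [ 0.16  0.   -2.98]
0.27 30 [0.16 0.   2.78]
0.27 60 [0.16 0.   2.25]
0.27 90 [0.16 0.   1.73]
0.27 120 [0.16 0.   1.21]
0.27 150 [0.16 0.   0.68]
0.27 180 [0.16 0.   0.16]
[279.23411557 157.16137008] [242.56883456 202.7842803 ]
246 107
209 152
```

View pics/st2.png

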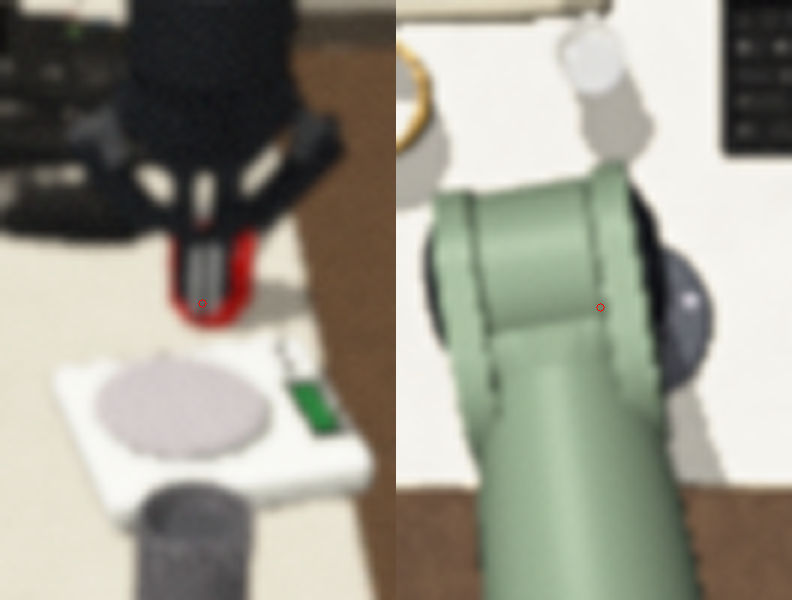

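Relative to the gripper the side camera is about right. So the pile's y is between 0.146 and 0.160, and I'll settle it by touch with the open gripper straddling the pot.

```bash
cat > probe.py <<'E'
from h import *
def probe(axis,c,z=.143):
    """straddle the pot, touch on both sides along axis, return the middle"""
    e=np.eye(3)[axis]; r=[]
    for s in(1,-1):
        p=np.array([*c,z]); hit=bot.move_linear(p+s*.022*e,speed=.03,until_force=1.5)
        q=bot.read_position(); r.append(q[axis]); print("axis",axis,s,hit,q.round(4),bot.read_ft_force().round(2))
        bot.move_linear(p,speed=.08)
    return (r[0]+r[1])/2
E
python3 - <<'E'
from probe import *
c=np.array([.468,.153])
bot.set_gripper(1.0); bot.move_linear([*c,.30],speed=.1)
print(bot.move_linear([*c,.143],speed=.1,until_force=3),bot.read_position().round(4))
c[0]=probe(0,c); bot.move_linear([*c,.143],speed=.05); print("c",c,bot.read_clock())
E
```

```text
False [0.4684 0.1531 0.1435]
axis 0 1 True [0.4816 0.1529 0.1427] [-0.02  0.76  0.71]
axis 0 -1 True [0.4565 0.1529 0.1428] [-0.11  0.1   0.49]
c [0.46902251 0.153     ] 8.05
```

Run:
```python
from probe import *
c=np.array([.469,.153])
bot.move_linear([*c,.143],speed=.1,rotation=Q(180)); print(bot.read_clock(),bot.read_ft_force().round(2),bot.read_joint_positions().round(2))
c[1]=probe(1,c); bot.move_linear([*c,.141],speed=.05); print("c",c,bot.read_clock())
```

```text
9.775 [ 0.79 -0.29 -0.03] [ 0.17  0.33 -0.49  0.75  0.    0.17]
axis 1 1 True [0.4686 0.1633 0.1426] [-0.63 -0.79  0.24]
axis 1 -1 True [0.4686 0.1373 0.1426] [-0.67 -0.79 -0.42]
c [0.469      0.15028725] 11.625
```

Run:
```python
from h import *
c=np.array([.469,.1503]); fz=lambda:np.mean([bot.read_ft_force()[2] for _ in range(3)])
f0=fz(); bot.set_gripper(0.5,grasp_force=45); print("w",bot.read_gripper_width(),bot.read_finger_force(),bot.read_ft_force().round(2),"f0",f0)
for h in(.001,.002,.003,.004):
    bot.move_linear([*c,.141+h],speed=.02); print("h",h,bot.read_ft_force().round(2))
held=fz(); z=.145; ok=False
for d in range(5,111,5):
    bot.move_linear([*c,z],speed=.05,rotation=Q(180+d)); bot.wait(.1); f=fz(); print(d,round(f,2),end=" | ")
    if f-held>2.5: ok=True; break
    held=min(held,.5*held+.5*f)
print("free",ok,bot.read_clock(),bot.read_joint_positions().round(2))
```

```text
w 0.6893629922647857 48.14154205843806 [-0.92 -0.67  4.53] f0 0.5257942442603166
h 0.001 [-0.2  -0.77 -3.88]
h 0.002 [ 0.26 -0.47 -3.29]
h 0.003 [-0.27 -0.13 -8.43]
h 0.004 [-0.01  0.09 -8.48]
5 -7.89 | 10 -9.16 | 15 -8.51 | 20 -7.71 | 25 -6.28 | free True 14.7417 [ 0.16  0.32 -0.49  0.75  0.   -0.27]
```

Run:
```python
from h import *
c=np.array([.469,.1503]); fz=lambda:np.mean([(bot.wait(.03),bot.read_ft_force()[2])[1] for _ in range(5)])
print("again 25",fz()); low=0
for d in range(29,112,4):
    bot.move_linear([*c,.145],speed=.05,rotation=Q(180+d)); bot.wait(.05); f=fz(); print(d,round(f,2),end=" | ")
    low=low+1 if f>-5.5 else 0
    if low==2: break
print(low,bot.read_clock())
```

```text
again 25 -6.534041059848809
29 -3.6 | 33 -3.48 | 2 15.8417
```

Run:
```python
from h import *
c=np.array([.469,.1503])
bot.move_linear([*c,.145],speed=.05,rotation=Q(215)); bot.wait(.1)
hit=bot.move_linear([*c,.155],speed=.03,until_force=3); print(hit,bot.read_position().round(4),bot.read_ft_force().round(2))
if not hit:
    bot.move_linear([*c,.26],speed=.15); bot.wait(.1); print(bot.read_ft_force().round(2),bot.read_clock())
    s=snap("side","s3"); t=snap("top","t3")
    o=cv2.resize(s[100:250,200:340],None,fx=4,fy=4,interpolation=cv2.INTER_CUBIC); cv2.imwrite("pics/s3c.png",o)
    print(fit("side",s,(.469,.155),.01,.062,1))
```

```text
False [0.4692 0.1503 0.1553] [-0.62 -0.54 -3.3 ]
[-0.68  0.26 -3.73] 17.625
(array([0.4701, 0.1599]), 51.2)
```

View pics/s3c.png

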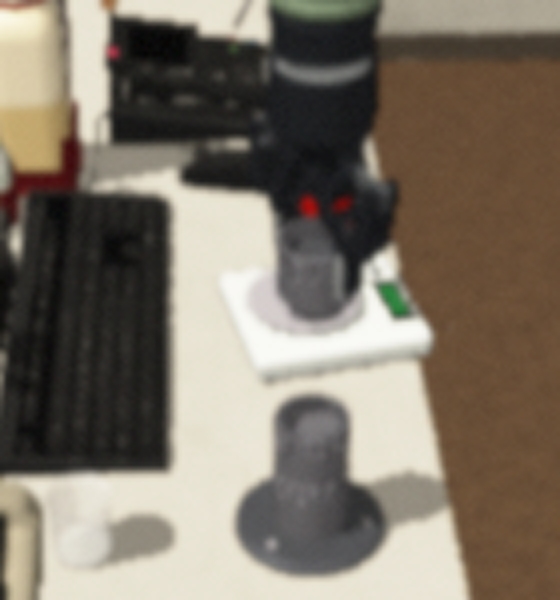

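The pot is off and the lower pot is still seated. Corrected for the biases found by touch, both cameras put the pan centre at about (0.4525, -0.1213).

Run:
```python
from h import *
c=np.array([.4525,-.1213])
bot.move_linear([.469,.1503,.20],speed=.15) if False else None
bot.move_linear([*c,.24],speed=.2); bot.move_linear([*c,.11],speed=.12); bot.wait(.2)
s=snap("side","s4"); o=cv2.resize(s[130:230,220:340],None,fx=5,fy=5,interpolation=cv2.INTER_CUBIC)
for q,col in((circ(.4525,-.108,.04,.055),(0,0,255)),): cv2.polylines(o,[(((proj("side",q)-[220,130])+.5)*5).astype(int)],True,col,1)
cv2.imwrite("pics/s4c.png",o)
print(bot.read_clock(),bot.read_ft_force().round(2),bot.read_position().round(4))
```

```text
20.725 [ 0.37 -0.46 -3.02] [ 0.4528 -0.1214  0.1105]
```

View pics/s4c.png

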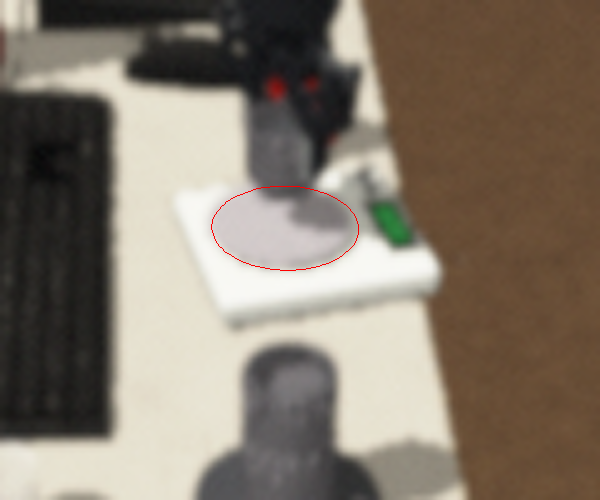

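Run:
```python
from h import *
c=np.array([.4525,-.1213])
print(bot.move_linear([*c,.088],speed=.04,until_force=2)); bot.wait(.2)
p=bot.read_position(); print(p.round(4),bot.read_clock())
s=snap("side","s5"); t=snap("top","t5"); k=8
o=cv2.resize(s[145:220,240:320],None,fx=k,fy=k,interpolation=cv2.INTER_CUBIC)
for q,col in((circ(*p[:2],p[2]-.041,.021),(0,255,0)),(circ(*p[:2],p[2]-.027,.03),(255,0,0)),(circ(.4525,-.1213,.04,.055),(0,0,255))):
    cv2.polylines(o,[(((proj("side",q)-[240,145])+.5)*k).astype(int)],True,col,1)
cv2.imwrite("pics/s5c.png",o)
```

```text
False
[ 0.4527 -0.1214  0.0882] 21.625
```

View pics/s5c.png

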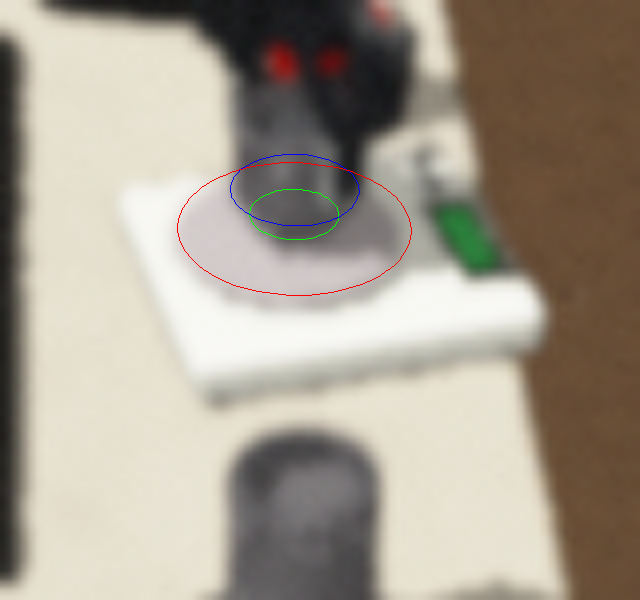

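The pot is over the middle of the pan to within a few mm; the visible pan edge accounts for the side camera's offset. I'll set it down gently now.

Run:
```python
from h import *
c=np.array([.453,-.1198])
bot.move_linear([*c,.088],speed=.03); bot.wait(.1)
hit=bot.move_linear([*c,.070],speed=.01,until_force=2.2); p=bot.read_position(); bot.wait(.1)
print(hit,p.round(4),bot.read_ft_force().round(2),bot.read_clock())
if hit:
    bot.set_gripper(.85,grasp_force=20); bot.wait(.2); print(bot.read_ft_force().round(2),bot.read_finger_force(),bot.read_gripper_width())
    bot.set_gripper(1.0)
    print(bot.move_linear([*c,.20],speed=.08,until_force=3),bot.read_position().round(4)); print(bot.read_clock())
```

```text
True [ 0.453  -0.1198  0.0794] [ 1.14 -0.11  0.54] 23.1333
[0.64 0.61 0.53] 0.0 0.8480025409192972
False [ 0.4527 -0.1197  0.1995]
25.5833
```

Run:
```python
from h import *
bot.move_linear([.4527,-.1197,.27],speed=.15); bot.move_pose([.218,.505,.25],[0,.202,.9794,0]); bot.wait(.5); print(bot.read_clock())
s=snap("side","s6"); t=snap("top","t6")
a=cv2.resize(s[140:250,230:320],None,fx=4.4,fy=4.4,interpolation=cv2.INTER_CUBIC); b=cv2.resize(t[150:260,225:325],None,fx=4.4,fy=4.4,interpolation=cv2.INTER_CUBIC)[:a.shape[0],:]
b=b[:,:396]; cv2.imwrite("pics/f.png",np.hstack([a,b])[:600,:800])
print(fit("top",t,(.468,.147),.01,.062,1),fit("top",t,(.452,-.125),.04,.055,1),fit("side",s,(.47,.159),.01,.062,1))
```

```text
29.075
(array([0.4683, 0.1471]), 60.0) (array([ 0.4556, -0.1228]), 18.8) (array([0.4702, 0.1601]), 51.0)
```

View pics/f.png

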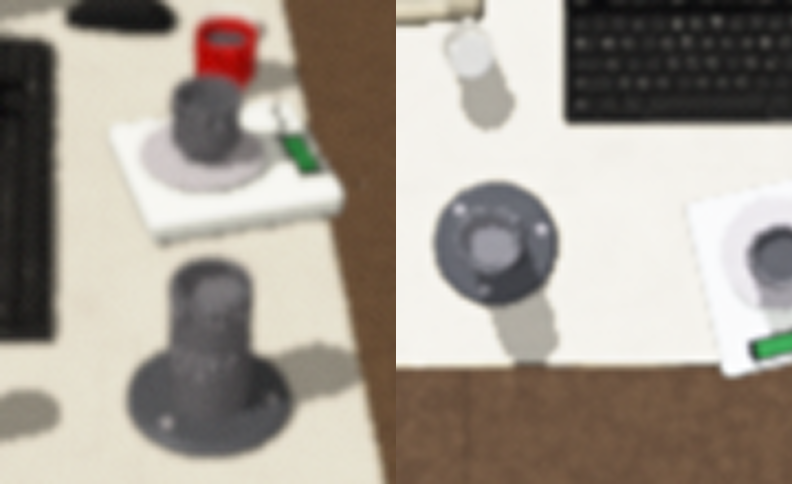

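The pot stands upright in the middle of the pan, with its rim at about (312,208) in the top picture and the pan at the same spot. The lower pot is seated and the surroundings look unmoved.

```bash
python3 -c "
from cell import bot
print(bot.close_job())"
```

```text
the job is handed in; nothing more can be done
None
```

The top pot came free at about 29° anticlockwise and now stands upright within about 3 mm of the pan's centre, let go, with the lower pot still seated; I handed the job in at about 29 s.

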